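# Build a crevice-corrosion specimen on the indexing fixture

## Task

Build the last crevice-corrosion specimen on the empty stud of the indexing fixture, like the two beside it: thread on the three loose parts from the tile, largest diameter first and smallest last (steel specimen disc, dark grey crevice washer, spacer bush), lowering each down the stud until it is fully seated rather than letting it drop. Then turn the dial by its black grip one station anticlockwise (seen from above), so that the new stack clicks home under the torque driver. Leave the other things on the tile and bench where they are.

Things in the scene. Friction and masses are not known exactly. Their poses are not given: they have to be found in the camera images.
- coupon_centre (a point): The specimen: a plain stainless-steel disc with a central hole, 60 mm in diameter, 8 mm thick, bore 15 mm, about 0.17 kg. The largest of the three parts. Lies flat on the tile. The point is its centre, half-way up; its z axis is the hole's axis.
- crevice_centre (a point): The crevice washer: a dark grey filled-PTFE ring 44 mm in diameter, 10 mm thick, bore 15 mm, about 30 g. The middle one in diameter. Lies flat on the tile. The point is its centre, half-way up; its z axis is the hole's axis.
- bush_centre (a point): The spacer bush: a stainless-steel ring 30 mm in diameter, 14 mm thick, bore 15 mm, about 60 g. The smallest in diameter. Lies flat on the tile. The point is its centre, half-way up; its z axis is the hole's axis.
- tile: White marble tile 260 x 300 x 12 mm lying on the bench to the robot's left of the fixture; the three parts lie on it among a dropper bottle, a weighing jar and a rubber stopper, in any arrangement. Origin at the centre of its underside, so its top is 12 mm above; x along the 260 mm side. It is fixed.
- stud (a point): The one empty stud of the dial: an upright steel pin 12 mm in diameter, standing in a dark grey PTFE seat (44 mm in diameter, 8 mm high, its lower crevice washer). The point is on the stud's axis at the top face of the seat, where the first part comes to rest; 50 mm above the bench. The stud rises 53 mm above this point; its last 9 mm taper to a blunt 4 mm tip. At the start it stands at the loading place, on the robot's side of the dial. It is carried round by the dial.
- dial_axis (a point): Centre of the dial, on its turning axis, at the plate's top face (42 mm above the bench). The dial is a round aluminium plate 250 mm in diameter with three studs on an 80 mm radius, 120 degrees apart: the empty one and two that carry finished, nutted specimens (60 mm in diameter, 50 mm tall above the plate, fast on the dial).
- dial_grip (a point): The dial's turning grip: a black upright plastic knob 22 mm in diameter that revolves freely on its own pin, on a short arm at the dial's rim, 132 mm from the dial axis. The point is half-way up the knob; the 22 mm part reaches from 15 mm below it to 17 mm above it. The arm's and plate's top lies 27 mm below it.
- dial (a joint): Turn of the dial in rad: 0 at the first station, grows anticlockwise seen from above, 2.094 (120 degrees) one station on, where the empty stud of the start stands under the torque driver; end stops 0.08 rad outside these two. A sprung ball detent holds it at these two stations: about 6 N at the grip moves it out of one or into the other; in between it turns freely, and it snaps home only once it is within about 0.1 rad of a station.
- driver (a point): Lower end of the torque driver's socket, on the driver's axis, 128 mm above the bench: 25 mm above the tip of a stud that stands under it. The socket is 25 mm in diameter; the driver's body above (from 166 mm to 271 mm up) is 58 mm at its clamp. It hangs from an arm on a 26 mm column, 276 mm high, that stands 110 mm farther out from the dial axis on the same line, and does not move.
- fixture: The indexing fixture, fixed to the bench: grey round foot under the dial, with a base strip to the driver's column and a small spring-plunger housing. Origin on the dial axis at bench height; -x points to the loading place, the driver lies 60 degrees from +x towards -y.
- dropper: Bystander: dropping bottle of clear glass with a red teat, 44 mm in diameter, 95 mm tall, standing on the tile. Origin at the centre of its underside.
- weighing_jar: Bystander: glass weighing jar with a knobbed lid, 46 mm in diameter, 55 mm tall, standing on the tile. Origin at the centre of its underside.
- stopper: Bystander: solid rubber stopper without a hole, 39 mm in diameter at the top, 27 mm tall, standing on the tile. Origin at the centre of its underside.
- beaker_a: Bystander: empty glass beaker 68 mm in diameter, 95 mm tall, beyond the tile and the fixture. Origin at the centre of its underside.
- beaker_b: Bystander: empty glass beaker 60 mm in diameter, 80 mm tall, on the bench beyond the tile. Origin at the centre of its underside.
- spanner: Bystander: small steel spanner 150 mm long lying flat on the bench between the robot and the fixture. Origin under its middle, x along it.
- petri: Bystander: covered glass dish 94 mm in diameter, 16 mm tall, on the bench in front of the fixture, to its right. Origin at the centre of its underside.
- nut_tray: Bystander: grey tray 90 x 70 x 22 mm with hexagon nuts, on the bench right of the fixture. Origin at the centre of its underside.
Things that resemble listed ones, but are neither listed nor needed, are in the scene too. What is shaped like the part that bears coupon_centre but orange or pink is not meant.

How it is judged:
On the way, in this order (a step that is already met when the one before it is completed fails the run):
1. the specimen disc is seated at the foot of the stud, with the dial still at its first station (horizontal distance between coupon_centre and stud below 0.004 m and z of coupon_centre in the frame of stud between 0.001 and 0.007 m and angle between coupon_centre's own z axis and vertical below 0.12 rad and value of joint dial below 0.2 rad), for 0.2 s.
2. the crevice washer is seated on the disc (all of step 1 and horizontal distance between crevice_centre and stud below 0.004 m and z of crevice_centre in the frame of stud between 0.01 and 0.016 m and angle between crevice_centre's own z axis and vertical below 0.12 rad), for 0.2 s.
3. the spacer bush is seated on the crevice washer: the stack is complete at the loading place (all of step 2 and horizontal distance between bush_centre and stud below 0.004 m and z of bush_centre in the frame of stud between 0.022 and 0.028 m and angle between bush_centre's own z axis and vertical below 0.12 rad), for 0.2 s.
At the end, for the whole second after the job is handed in: Disc, crevice washer and bush sit on the stud in that order from the bottom, at rest, level, within 4 mm of its axis and 3 mm of their seated heights; the dial rests in the detent one station on (within 0.065 rad), with the stud under the torque driver (within 7 mm) (horizontal distance between each of coupon_centre, crevice_centre, bush_centre and stud below 0.004 m and z of coupon_centre in the frame of stud between 0.001 and 0.007 m and angle between each of coupon_centre, crevice_centre, bush_centre's own z axis and vertical below 0.12 rad and z of crevice_centre in the frame of stud between 0.01 and 0.016 m and z of bush_centre in the frame of stud between 0.022 and 0.028 m and linear speed of each of coupon, crevice, bush below 0.02 m/s and value of joint dial between 2.03 and 2.16 rad and velocity of joint dial between -0.05 and 0.05 rad/s and horizontal distance between stud and driver below 0.007 m); the robot touches nothing.
It fails at once if a part drops freely down the stud (faster than 0.5 m/s) ((horizontal distance between coupon_centre and stud below 0.006 m and z of coupon_centre in the frame of stud below 0.05 m and linear speed of coupon above 0.5 m/s) or (horizontal distance between crevice_centre and stud below 0.006 m and z of crevice_centre in the frame of stud below 0.05 m and linear speed of crevice above 0.5 m/s) or (horizontal distance between bush_centre and stud below 0.006 m and z of bush_centre in the frame of stud below 0.05 m and linear speed of bush above 0.5 m/s)).
It fails at once if another thing on the tile or bench is knocked over or shifted by more than 30 mm (distance of any of dropper, weighing_jar, stopper, beaker_a, beaker_b, spanner, petri, nut_tray from where it was at the start of the episode above 0.03 m or angle between any of dropper, weighing_jar, stopper, beaker_a, beaker_b, spanner, petri, nut_tray's own z axis and vertical above 0.5 rad).
It also fails if it takes over 72 s, if anything falls off the work surface, if the arm or the gripper's body presses on something with over 40 N, if the wrist force passes 120 N, or if a joint passes its speed limit or range.

## Robot

A 6-joint arm with a two-finger parallel gripper is mounted at the origin on the work surface. World frame = base frame: x ahead of the robot, y to its left, z up, the work surface at z = 0. Lengths are in m, angles in rad, forces in N, time in s.
With the tool pointing down it reaches from about 0.275 to 0.75 m from the base axis. Payload 10.2 kg.
Tool frame: the origin (TCP) lies midway between the tips of the shut fingers; the grasp point (between the pads) lies 19 mm behind it (env.hold_point_z is the distance from the TCP to the grasp point, in m); x points along the fingers, z is the direction in which the jaws open and shut, and the axes are right-handed (so a half turn about x gives the same grasp; the last joint's range is limited). The gripper opens to 85 mm and grips with 20 to 120 N. Pads are 22 mm wide; open, the fingers measure 114 mm over their backs; the gripper's body (76 mm by 85 mm) begins 54 mm behind the grasp point. The pads swing forward as they close: fully open they stand 13 mm farther back than shut.
Start: joints at [1.099, 0.313, 1.498, -0, 1.331, -0.223], TCP at [0.129, 0.509, 0.231] pointing down, gripper open.
Joint ranges: [-2.94, 2.94], [-0.97, 2.17], [0.19, 2.56], [-1.23, 4.37], [0.02, 3.11], [-2.88, 2.88]. Speed limits (rad/s): [2.39, 2.39, 3.01, 3.14, 3.14, 3.14].

## Interface

Orientations are given as a unit quaternion [x, y, z, w].
In Python, from bench import env, kinematics, monitor, eyes, job gives the robot as it stands. The module is installed in compiled form; this text tells all that it offers. Calls block until the motion is done:
- env.reach(position, orientation): joint-space move of the TCP to a pose.
- env.movel(position, velocity=0.15, frame=None, guard=None): straight line of the TCP; frame=None keeps the orientation; velocity is the mean speed in m/s. With guard (N) it stops when the force on the tool has changed by that much, and returns True; else False.
- env.set_joints(angles): joint-space move.
- env.release() and env.close_gripper(effort=None): open the fingers fully, or close them until they stop; effort is the grip in N (None keeps the last).
- env.hold(seconds).
- kinematics.ik(position, orientation): joint angles nearest the present ones, or None.
- monitor.sense(): the state.
- eyes.grab_frame(name): name is "scene" or "side" or "wrist"; returns a dict with "frame" (420x560x3 uint8, red, green, blue), "mtx" (3x3 intrinsics, pixels), "view" (4x4, takes a point from world to camera coordinates). Camera axes: x right, y down, z forward; pixel columns grow to the right and rows downward; lengths in m; the calibration is good to about 2 mm. The wrist camera is an equidistant fisheye: a pixel r from the principal point sees the ray r / f radians off the axis. A picture is of the moment at which its call begins. There is no depth.
A pose or a line that the arm cannot do raises env.MotionError and nothing moves.
- job.hand_in(): hands the job in, once; it reports no verdict.
The state is a dict: "clock": time; "joints": joint angles; "qvel": joint speeds; "joint_efforts": joint torques, N m; "position": TCP position; "ee_rot": TCP orientation; "contact_force": force on the tool from outside, world axes, zero at the start; "ft_torque": the same for the moment, N m; "finger_gap": opening from 0.0 (shut) to 1.0 (fully open).
Only numpy, scipy, OpenCV 4.12 (cv2) and the standard library are available. Lean on these libraries where they do the work, as an engineer would, in place of code of your own. Each camera call takes 0.05 s, during which the arm holds its last target.

## Working session

There is one attempt and no reset: what is moved stays moved. The work goes in short steps, each a Python script; the robot and the scene stay as the last script left them, time stands still between calls to the robot, and variables do not carry over. Pictures are saved under pics/ and viewed, and the job is handed in when it is done.

```bash
mkdir -p pics
python3 - <<'E'
from bench import env, kinematics, monitor, eyes, job
import cv2,numpy as np
for n in ["scene","side","wrist"]:
    f=eyes.grab_frame(n); cv2.imwrite(f"pics/{n}0.png",cv2.cvtColor(f["frame"],cv2.COLOR_RGB2BGR))
    print(n,f["mtx"].round(2).tolist(),f["view"].round(4).tolist())
s=monitor.sense(); print(s["clock"],s["position"],s["ee_rot"],s["finger_gap"],env.hold_point_z)
E
```

```text
scene [[455.71, 0.0, 281.38], [0.0, 455.71, 214.83], [0.0, 0.0, 1.0]] [[0.207, 0.9782, -0.0158, -0.0948], [0.7016, -0.1597, -0.6944, -0.3316], [-0.6818, 0.1326, -0.7194, 1.7591], [0.0, 0.0, 0.0, 1.0]]
side [[387.04, 0.0, 280.2], [0.0, 387.04, 208.35], [0.0, 0.0, 1.0]] [[-0.9935, -0.1136, -0.0059, 0.5454], [-0.0688, 0.6415, -0.764, 0.1354], [0.0906, -0.7587, -0.6451, 1.0106], [0.0, 0.0, 0.0, 1.0]]
wrist [[325.19, 0.0, 275.62], [0.0, 325.19, 209.99], [0.0, 0.0, 1.0]] [[0.2452, 0.9695, -0.002, -0.5242], [0.9181, -0.2315, 0.3218, -0.0432], [0.3115, -0.0808, -0.9468, 0.3805], [0.0, 0.0, 0.0, 1.0]]
0.15 [0.12921456 0.50865978 0.23088157] [-0.43423761  0.55848568  0.43394181  0.55787628] 0.9976565949618327 0.0187
```

View pics/scene0.png

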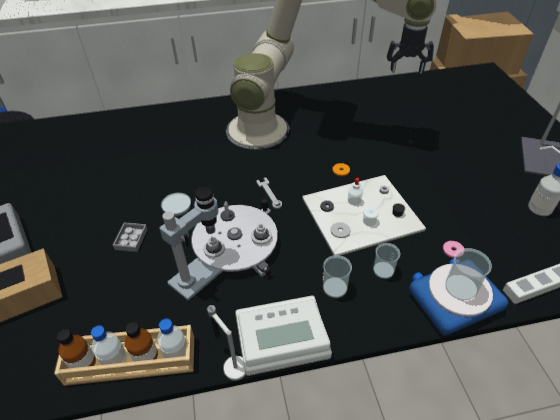

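View pics/side0.png

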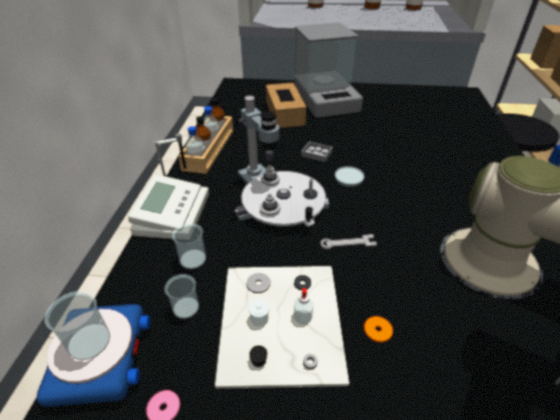

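View pics/wrist0.png

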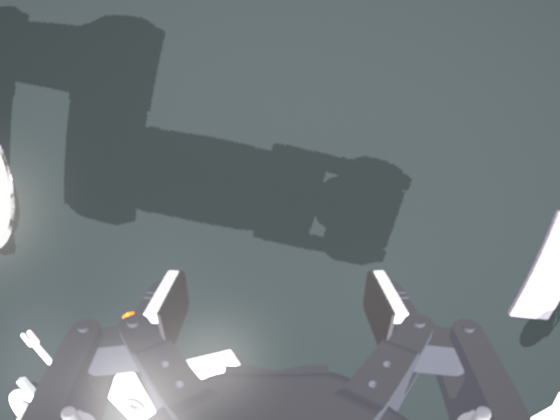

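The disc-like candidates in the scene view are a steel disc at (340,230), a dark ring at (327,205) and a small steel ring at (384,189). Orange (341,169) and pink (453,248) are lookalikes. The empty stud is at about (227,213) and the grip at about (265,204). I'll rectify these areas for measurement.

```bash
cat > h.py <<'E'
from bench import env, kinematics, monitor, eyes, job
import cv2,numpy as np
from scipy.spatial.transform import Rotation as R
def proj(f,P):
    P=np.atleast_2d(P); V=f["view"]; K=f["mtx"]
    c=P@V[:3,:3].T+V[:3,3]
    return np.c_[K[0,0]*c[:,0]/c[:,2]+K[0,2],K[1,1]*c[:,1]/c[:,2]+K[1,2]]
def projw(f,P):
    P=np.atleast_2d(P); V=f["view"]; K=f["mtx"]
    c=P@V[:3,:3].T+V[:3,3]; rho=np.hypot(c[:,0],c[:,1]); th=np.arctan2(rho,c[:,2])
    k=th/np.maximum(rho,1e-9)
    return np.c_[K[0,0]*c[:,0]*k+K[0,2],K[1,1]*c[:,1]*k+K[1,2]]
def rect(f,x0,x1,y0,y1,z,s=0.0005,wrist=False):
    "top-down: row 0 = x1 (away), col 0 = y1 (left)"
    xs=np.arange(x1,x0,-s); ys=np.arange(y1,y0,-s)
    X,Y=np.meshgrid(xs,ys,indexing='ij'); P=np.c_[X.ravel(),Y.ravel(),np.full(X.size,z)]
    p=(projw if wrist else proj)(f,P).reshape(*X.shape,2).astype(np.float32)
    return cv2.remap(f["frame"],p[...,0],p[...,1],cv2.INTER_CUBIC)
def save(n,im,s=1):
    im=cv2.cvtColor(im,cv2.COLOR_RGB2BGR)
    if s!=1: im=cv2.resize(im,None,fx=s,fy=s,interpolation=cv2.INTER_CUBIC)
    cv2.imwrite(f"pics/{n}.png",im)
def ray(f,uv,z):
    V=f["view"];K=f["mtx"]; d=V[:3,:3].T@np.linalg.solve(K,[uv[0],uv[1],1]); o=-V[:3,:3].T@V[:3,3]
    return o+d*(z-o[2])/d[2]
E
python3 - <<'E'
from h import *
for n,c in [("scene",[(340,230),(327,205),(384,189),(235,235),(227,213),(265,204)]),("side",[(258,283),(303,283),(310,361),(284,192),(311,193),(309,214)])]:
    f=eyes.grab_frame(n)
    for p,z in zip(c,[.02,.022,.026,.042,.06,.069]): print(n,p,ray(f,p,z).round(3))
    y=f["frame"]
    np.savez(f"{n}.npz",**f)
a=np.load("scene.npz");b=np.load("side.npz")
save("scrop",cv2.resize(a["frame"][150:310,150:440],None,fx=2.7,fy=2.7,interpolation=cv2.INTER_CUBIC))
save("dcrop",cv2.resize(b["frame"][140:400,200:400],None,fx=2.3,fy=2.3,interpolation=cv2.INTER_CUBIC))
E
```

```text
scene (340, 230) [0.591 0.151 0.02 ]
scene (327, 205) [0.483 0.142 0.022]
scene (384, 189) [0.457 0.34  0.026]
scene (235, 235) [ 0.562 -0.159  0.042]
scene (227, 213) [ 0.485 -0.171  0.06 ]
scene (265, 204) [ 0.482 -0.054  0.069]
side (258, 283) [0.585 0.156 0.02 ]
side (303, 283) [0.477 0.146 0.022]
side (310, 361) [0.45  0.344 0.026]
side (284, 192) [ 0.558 -0.178  0.042]
side (311, 193) [ 0.476 -0.159  0.06 ]
side (309, 214) [ 0.476 -0.054  0.069]
```

View pics/scrop.png

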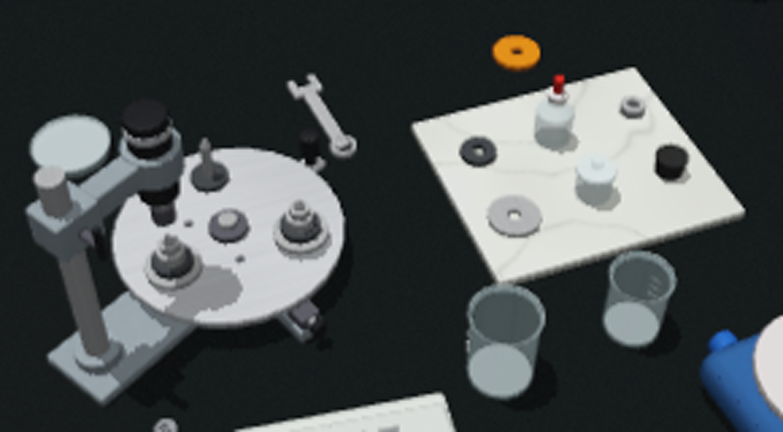

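View pics/dcrop.png

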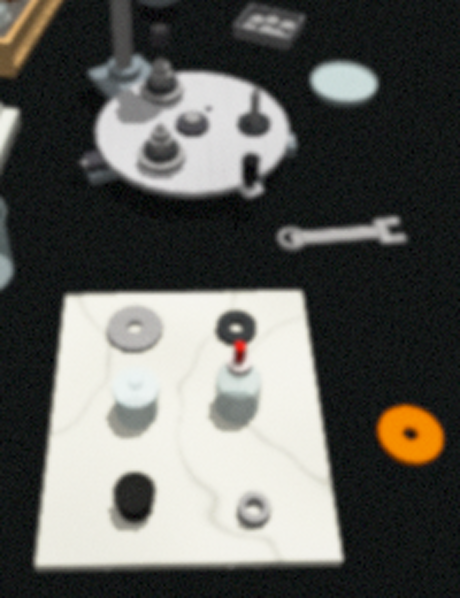

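Run:
```python
from h import *
s=monitor.sense(); Rt=R.from_quat(s["ee_rot"]).as_matrix(); print(Rt.round(3)); p=s["position"]
f=eyes.grab_frame("wrist"); V=f["view"]; Rc=V[:3,:3].T; oc=-Rc@V[:3,3]
print("cam pos tool",(Rt.T@(oc-p)).round(4)); print("cam axes in tool (cols)",(Rt.T@Rc).round(3))
print("tcp px",projw(f,p), projw(f,p-0.0187*Rt[:,0]*-1*-1))
for d in [-.03,0,.03]: print(d,projw(f,p+Rt[:,2]*d))
# segment in fixed cams
a=np.load("scene.npz");b=np.load("side.npz")
def obj(f,seed,box,pred):
    pass
for nm,cams in dict(petri=[(176,205),(349,176)],drop=[(356,197),(303,315)],jar=[(371,220),(259,322)],beakA=[(336,290),(191,258)],sp=[(269,194),(349,242)],stop=[(398,212),(258,360)]).items():
    print(nm,ray(a,cams[0],.012).round(3),ray(b,cams[1],.012).round(3))
```

```text
[[-0.    -0.969  0.246]
 [-0.001  0.246  0.969]
 [-1.     0.    -0.001]]
cam pos tool [-1.423e-01  8.200e-02 -1.000e-04]
cam axes in tool (cols) [[ 0.001 -0.322  0.947]
 [ 0.001 -0.947 -0.322]
 [ 1.     0.001 -0.001]]
tcp px [[275.87483211 273.43760438]] [[275.86572432 293.92935669]]
-0.03 [[216.74344578 272.6702683 ]]
0 [[275.87483211 273.43760438]]
0.03 [[334.99762352 272.81398684]]
petri [ 0.366 -0.325  0.012] [ 0.357 -0.326  0.012]
drop [0.459 0.246 0.012] [0.471 0.228 0.012]
jar [0.566 0.259 0.012] [0.567 0.257 0.012]
beakA [0.79  0.08  0.012] [0.772 0.087 0.012]
sp [ 0.382 -0.025  0.012] [ 0.363 -0.016  0.012]
stop [0.552 0.352 0.012] [0.555 0.346 0.012]
```

```bash
cat >> h.py <<'E'
def Q(a=0.0):
    "tool down, jaw axis at angle a from +y (anticlockwise)"
    z=np.array([-np.sin(a),np.cos(a),0]); x=np.array([0,0,-1.]); y=np.cross(z,x)
    return R.from_matrix(np.c_[x,y,z]).as_quat()
def st():
    s=monitor.sense(); print("t",round(s["clock"],2),"p",np.round(s["position"],4),"F",np.round(s["contact_force"],1),"gap",round(s["finger_gap"]*85,1)); return s
E
python3 - <<'E'
from h import *
env.reach([0.588,0.153,0.15],Q()); st()
f=eyes.grab_frame("wrist"); np.savez("wdisc.npz",**f); save("wdisc",f["frame"])
env.reach([0.482,-0.165,0.22],Q()); st()
f=eyes.grab_frame("wrist"); np.savez("wstud.npz",**f); save("wstud",f["frame"])
E
```

```text
t 2.4 p [0.5877 0.1539 0.1502] F [-0.2 -0.3  0.2] gap 85.2
t 3.74 p [ 0.4824 -0.1642  0.2198] F [-0.2 -0.4  1.1] gap 85.1
```

View pics/wdisc.png

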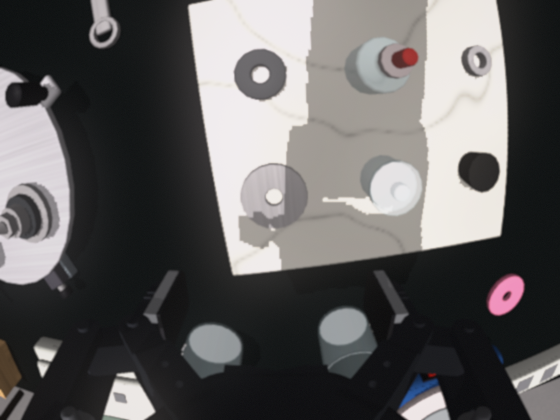

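View pics/wstud.png

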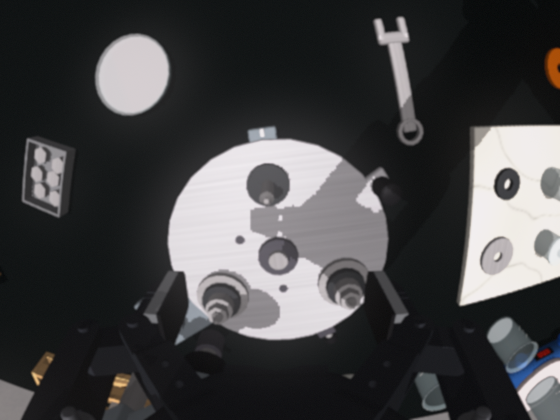

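The wrist view shows the disc (274,196), dark washer (261,74), bush (477,61), and, in the second, stud tip (267,200) on its seat (268,184) and knob (382,188). Next I'll rectify each at its own height for precise centres.

```bash
cat >> h.py <<'E'
def rw(f,c,z,h=0.04,s=0.00025):
    return rect(f,c[0]-h,c[0]+h,c[1]-h,c[1]+h,z,s,True)
E
python3 - <<'E'
from h import *
a=np.load("wdisc.npz");b=np.load("wstud.npz")
L=[("disc",a,(.588,.153),.020),("crev",a,(.48,.144),.022),("bush",a,(.454,.342),.026),("seat",b,(.482,-.165),.050),("tip",b,(.482,-.165),.103),("knob",b,(.48,-.056),.086)]
ims=[]
for n,f,c,z in L:
    im=rw(f,c,z); 
    for k in range(0,320,40):
        im[k,:]=(im[k,:]*0.6).astype(np.uint8)+np.array([0,60,0],np.uint8); im[:,k]=(im[:,k]*0.6).astype(np.uint8)+np.array([0,60,0],np.uint8)
    im[160,:]=[255,0,0]; im[:,160]=[255,0,0]
    cv2.putText(im,n,(4,20),0,.6,(255,255,0),2); ims.append(im[:260,:260] if 0 else cv2.resize(im,(260,260)))
save("rect1",np.vstack([np.hstack(ims[:3]),np.hstack(ims[3:])]))
E
```

```text
(no output)
```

View pics/rect1.png

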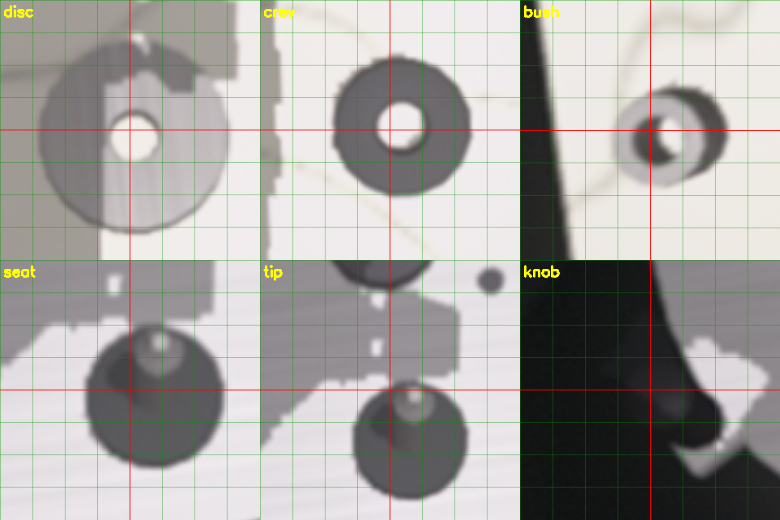

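```bash
cat >> h.py <<'E'
def fitc(im,c,rng,r0,seed=None,h=0.04,s=0.00025,dark=None):
    """radial-gradient circle fit: returns world centre & radius(m)."""
    g=cv2.GaussianBlur(cv2.cvtColor(im,cv2.COLOR_RGB2GRAY),(0,0),2).astype(float)
    cx,cy=seed if seed else (im.shape[1]/2,im.shape[0]/2)
    for it in range(6):
        pts=[]
        for t in np.linspace(0,2*np.pi,180,endpoint=False):
            rr=np.arange(r0-rng,r0+rng,0.5)
            v=cv2.remap(g.astype(np.float32),(cx+rr*np.cos(t)).astype(np.float32)[None],(cy+rr*np.sin(t)).astype(np.float32)[None],1)[0]
            d=np.gradient(v); d=d*dark if dark else abs(d)
            k=d.argmax()
            if d[k]>2: pts.append((cx+rr[k]*np.cos(t),cy+rr[k]*np.sin(t)))
        P=np.array(pts); w=np.ones(len(P),bool)
        for _ in range(5):
            A=np.c_[2*P,np.ones(len(P))][w]; q=np.linalg.lstsq(A,(P[w]**2).sum(1),rcond=None)[0]
            r=np.sqrt(q[2]+q[0]**2+q[1]**2); e=abs(np.hypot(*(P-q[:2]).T)-r); w=e<max(1.5,2*np.median(e))
        cx,cy=q[:2]
    return np.array([c[0]+h-cy*s,c[1]+h-cx*s]).round(5),round(r*s,5),int(w.sum()),round(e[w].std()*s*1000,2)
E
python3 - <<'E'
from h import *
a=np.load("wdisc.npz");b=np.load("wstud.npz")
for n,f,c,z,r,rg in [("disc",a,(.586,.1516),.020,.030,14),("dischole",a,(.586,.1516),.020,.0075,8),("crev",a,(.4812,.1403),.022,.022,12),("bush",a,(.4508,.3394),.026,.015,10),("seat",b,(.4805,-.1725),.050,.022,10),("tip",b,(.4805,-.1725),.103,.002,5)]:
    print(n,*fitc(rw(f,c,z),c,rg,r/.00025))
c=(.47,-.06)
im=np.hstack([rw(b,c,.086,.05),rw(b,c,.054,.05)]); save("knob",cv2.convertScaleAbs(im,alpha=2.5,beta=10))
c=(.56,-.168); save("axis",cv2.resize(rw(b,c,.042,.14,.0005),None,fx=1,fy=1))
E
```

```text
disc [0.58543 0.15171] 0.02963 122 0.09
dischole [0.58542 0.15178] 0.00677 174 0.09
crev [0.48095 0.14041] 0.02142 147 0.1
bush [0.45088 0.33972] 0.01427 114 0.11
seat [ 0.47952 -0.17258] 0.02163 136 0.1
tip [ 0.48041 -0.17281] 0.00205 178 0.09
```

View pics/knob.png

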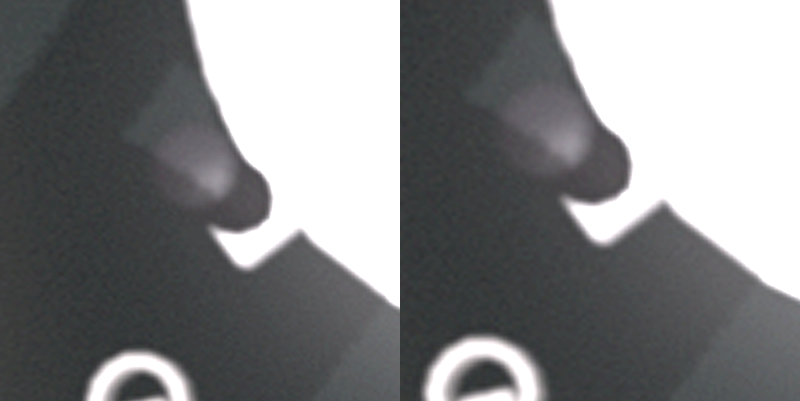

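View pics/axis.png

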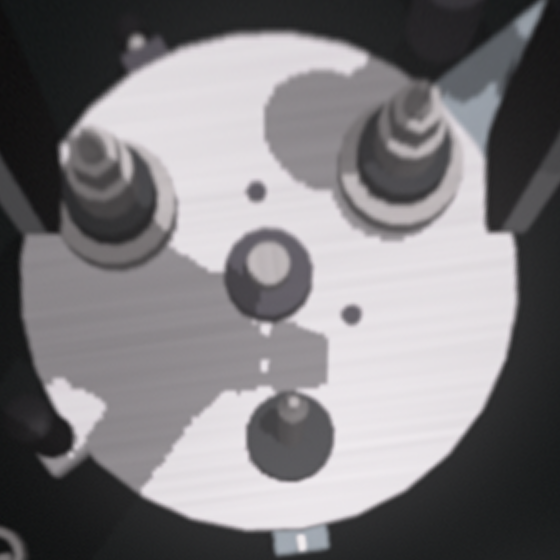

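Run:
```python
from h import *
env.reach([.5854,.1517,.09],Q())
print(env.movel([.5854,.1517,.009],.12,guard=15)); st()
env.close_gripper(40); st()
env.movel([.5854,.1517,.11],.15); env.hold(.2); st()
f=eyes.grab_frame("wrist"); np.savez("wheld.npz",**f); save("wheld",f["frame"])
f=eyes.grab_frame("side"); save("sheld",cv2.resize(f["frame"][200:380,160:400],None,fx=3,fy=3,interpolation=2))
```

```text
False
t 5.96 p [0.586  0.1516 0.0098] F [ 0.1 -0.2  0.6] gap 85.1
t 6.35 p [0.5858 0.1518 0.0104] F [-2.9 -0.9  8.7] gap 57.0
t 7.38 p [0.585  0.1517 0.109 ] F [-0.7  0.5 -2.2] gap 56.6
```

View pics/wheld.png

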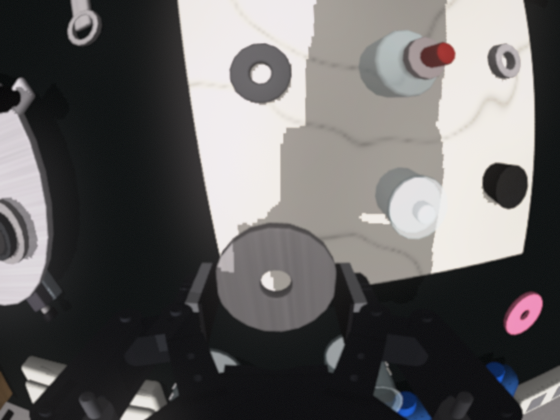

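View pics/sheld.png

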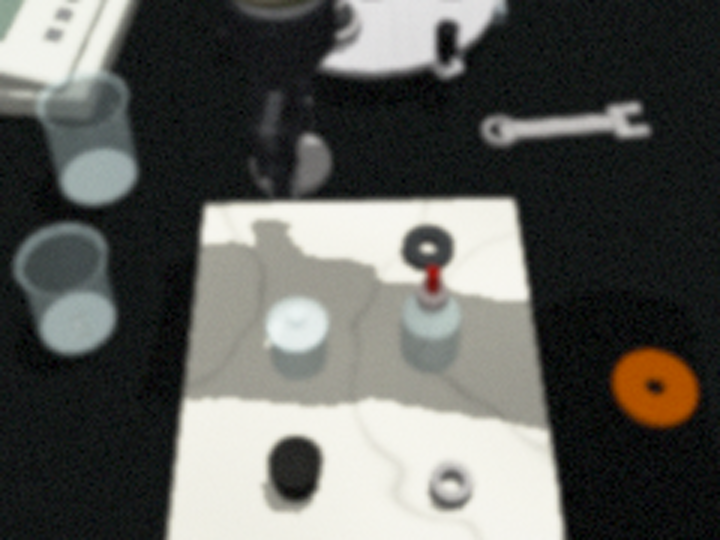

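Run:
```python
from h import *
f=np.load("wheld.npz"); c=f["frame"][200:360,170:380]; save("wheldc",cv2.convertScaleAbs(c,alpha=1.6),3.7)
```

```text
(no output)
```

View pics/wheldc.png

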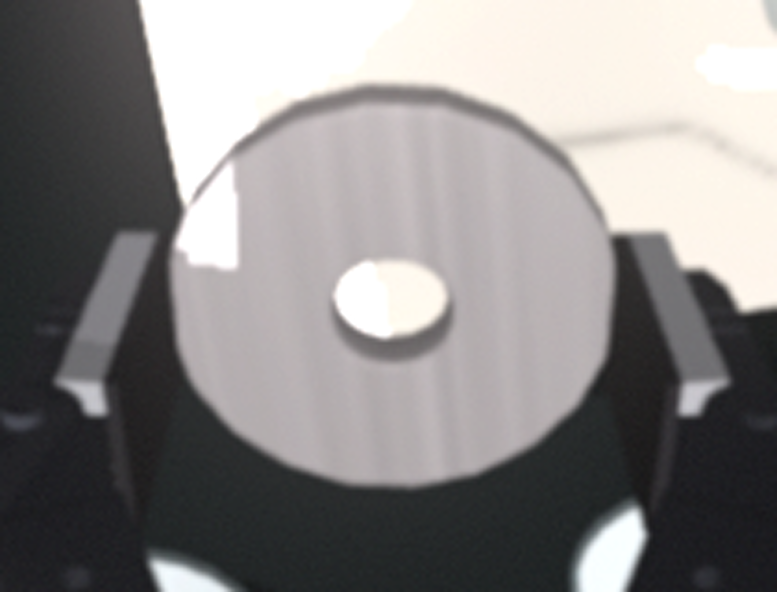

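Run:
```python
from h import *
from scipy.optimize import least_squares
f=np.load("wheld.npz")
t=np.linspace(0,2*np.pi,361)
def model(p):
    x,y,z,a=p
    o=[]
    for r in (.03,.0075):
        P=np.c_[x+r*np.cos(t)*np.cos(a),y+r*np.sin(t),z-r*np.cos(t)*np.sin(a)]
        u=projw(f,P); o+=[u[:,0].min(),u[:,0].max(),u[:,1].min(),u[:,1].max()]
    return np.array(o)
ob=np.array([215.9,335.9,227.6,331.9,260,292.2,269.7,296.8])
for W in ([1]*8,[1]*4+[0]*4):
    r=least_squares(lambda p:(model(p)-ob)*W,[.585,.1517,.12,0]); print(r.x.round(4),r.fun.round(2))
```

```text
[ 0.5885  0.1515  0.1133 -0.0421] [ 0.    0.2  -0.64 -0.22  0.86 -1.06  0.88 -0.02]
[ 0.5889  0.1515  0.1132 -0.0392] [ 0.  0.  0.  0.  0. -0.  0.  0.]
```

Run:
```python
from h import *
env.movel([.5854,.1517,.17],.2)
env.reach([.4806,-.1727,.17],Q()); env.movel([.4806,-.1727,.122],.15); env.hold(.25); st()
f=eyes.grab_frame("wrist"); np.savez("w2.npz",**f); save("w2",cv2.convertScaleAbs(f["frame"][200:360,170:380],alpha=1.6),3.7)
f=eyes.grab_frame("side"); save("s2",f["frame"][130:240,220:370],5)
```

```text
t 9.93 p [ 0.481  -0.1728  0.1228] F [ 0.   0.1 -2.9] gap 56.7
```

View pics/w2.png

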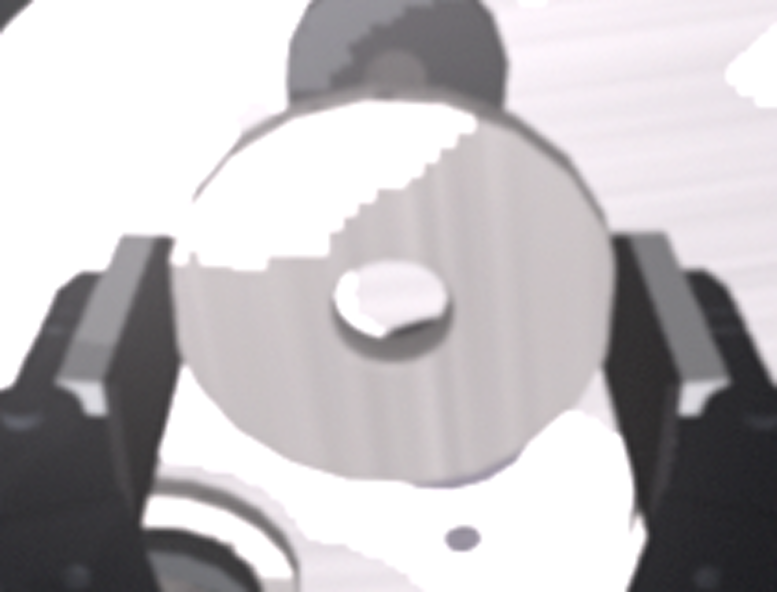

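View pics/s2.png

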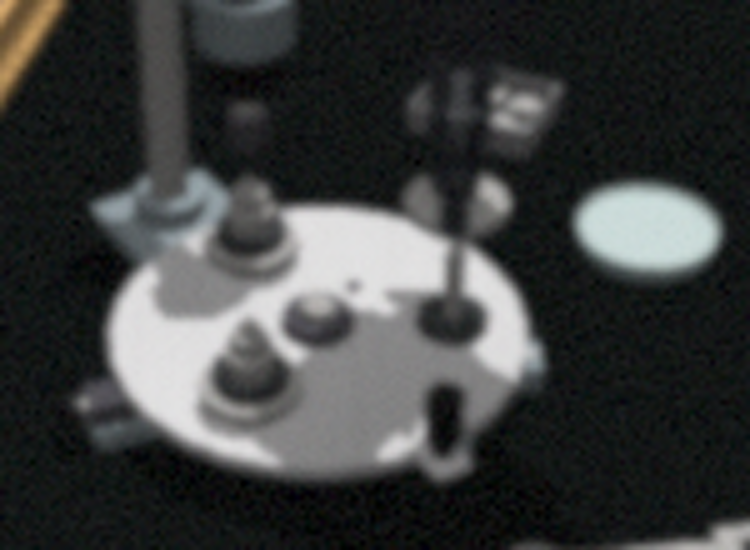

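Run:
```python
from h import *
for z in (.100,.085,.06):
    g=env.movel([.4806,-.1727,z],.06,guard=5); print(z,g); s=st()
    if g: break
f=eyes.grab_frame("wrist"); save("w3",cv2.convertScaleAbs(f["frame"][170:360,150:400],alpha=1.6),3)
f=eyes.grab_frame("side"); save("s3",f["frame"][130:240,220:370],5)
```

```text
0.1 False
t 10.54 p [ 0.4805 -0.1727  0.0997] F [-0.   0.1 -2.8] gap 56.5
0.085 False
t 10.94 p [ 0.4805 -0.1726  0.0846] F [ 0.8  0.1 -2.1] gap 56.4
0.06 False
t 11.51 p [ 0.4807 -0.1727  0.0599] F [ 0.3 -1.1 -2.9] gap 56.9
```

View pics/w3.png

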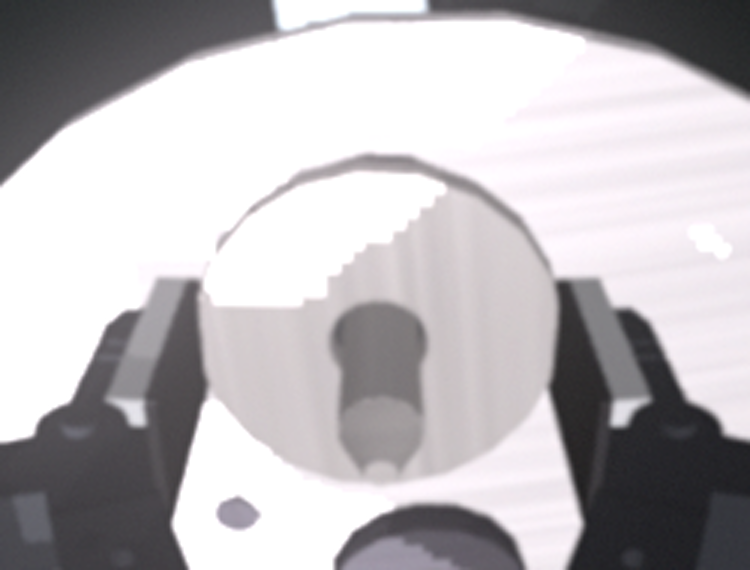

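View pics/s3.png

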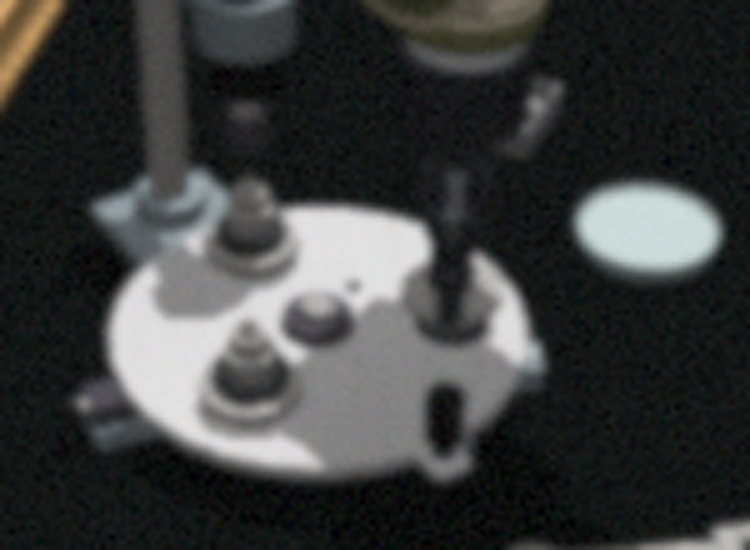

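The disc is threaded, with the stud showing through its bore at (381,340), and side forces are low. I'll lower it to contact.

Run:
```python
from h import *
g=env.movel([.4806,-.1727,.0435],.04,guard=5); print(g); s=st()
env.hold(.1); st()
env.release(); st()
p=s["position"]
env.movel([.4806,-.1727,.13],.2); env.hold(.15); st()
f=eyes.grab_frame("wrist"); np.savez("w4.npz",**f); save("w4",cv2.convertScaleAbs(f["frame"][100:330,130:420],alpha=1.4),2.7)
```

```text
True
t 11.97 p [ 0.4809 -0.1729  0.0479] F [ 1.  -0.5  3.6] gap 56.6
t 12.07 p [ 0.4809 -0.1729  0.0478] F [ 1.7 -0.2  2.5] gap 56.5
t 12.47 p [ 0.4804 -0.1726  0.0476] F [-0.5  0.2 -0.4] gap 85.1
t 13.18 p [ 0.4799 -0.1723  0.1285] F [ 0.4 -0.4  0.5] gap 85.2
```

View pics/w4.png

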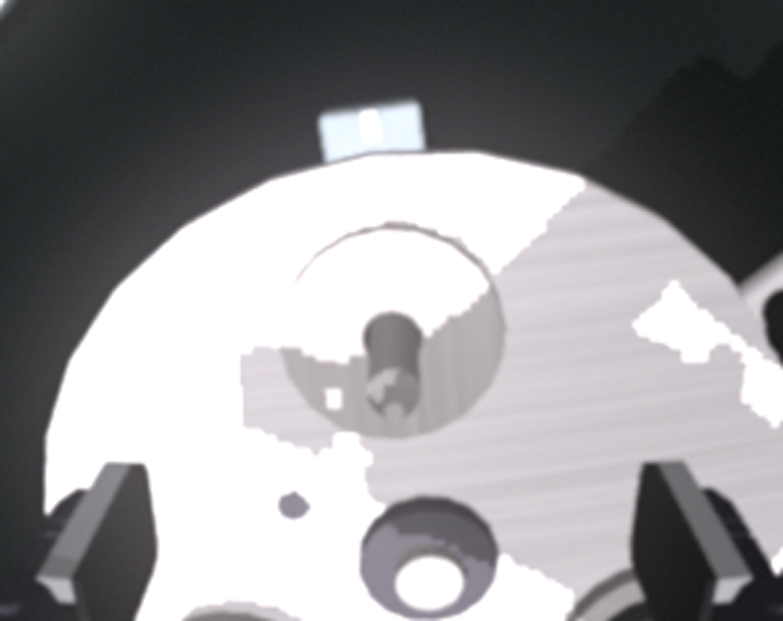

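The disc is seated: contact came at TCP z .0478 and it lies on the seat around the stud (392,340 in the crop). Next is the dark washer, which I'll measure again from overhead.

Run:
```python
from h import *
f=np.load("w4.npz"); c=(.4802,-.1727); print("disc seated",fitc(rw(f,c,.058),c,12,120))
env.movel([.4806,-.1727,.16],.2)
env.reach([.481,.1404,.14],Q()); env.hold(.2); st()
f=eyes.grab_frame("wrist"); np.savez("wc.npz",**f); c=(.481,.1404)
im=rw(f,c,.022); save("wc",im,1.6)
print(fitc(im,c,12,88),fitc(im,c,8,30))
```

```text
disc seated (array([ 0.47966, -0.17313]), np.float64(0.02938), 68, np.float64(0.12))
t 14.92 p [0.4813 0.1395 0.14  ] F [ 0.9 -0.7  0.4] gap 85.1
(array([0.47923, 0.1402 ]), np.float64(0.02166), 152, np.float64(0.14)) (array([0.47882, 0.14055]), np.float64(0.00668), 174, np.float64(0.09))
```

View pics/wc.png

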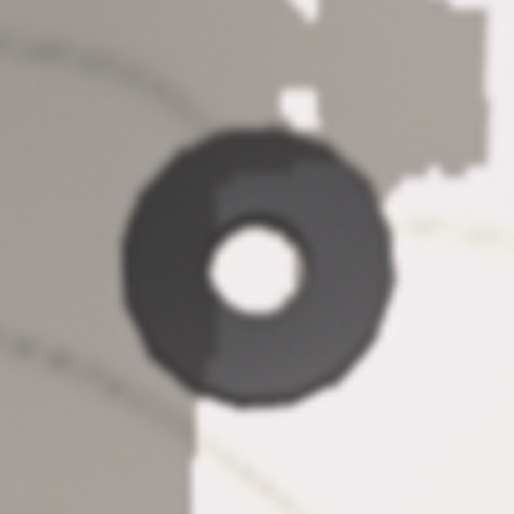

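```bash
cat >> h.py <<'E'
def pick(c,z,eff,up=.17):
    env.movel([c[0],c[1],z+.03],.2); print(env.movel([c[0],c[1],z],.08,guard=12)); env.hold(.1); s=st()
    env.close_gripper(eff); st(); off=c[0]-s["position"][0]
    env.movel([c[0],c[1],up],.2); st(); print("offx",off); return off
E
python3 - <<'E'
from h import *
off=pick((.4792,.1402),.0125,35)
x=.4804-off; y=-.1727
env.reach([x,y,.17],Q()); env.movel([x,y,.125],.15); env.hold(.2); st()
f=eyes.grab_frame("wrist"); save("w5",cv2.convertScaleAbs(f["frame"][170:360,150:400],alpha=1.6),3)
f=eyes.grab_frame("side"); save("s5",f["frame"][130:240,220:370],5)
E
```

```text
False
t 16.23 p [0.4796 0.1402 0.0131] F [-0.6  0.  -0.3] gap 85.4
t 16.73 p [0.4793 0.1402 0.0131] F [-2.6 -1.4  6.5] gap 41.7
t 17.67 p [0.4786 0.1401 0.1689] F [ 0.2 -0.   0.1] gap 42.2
offx -0.00040522137096415944
t 19.51 p [ 0.4813 -0.1728  0.126 ] F [-0.1 -0.   0.1] gap 42.1
```

View pics/w5.png

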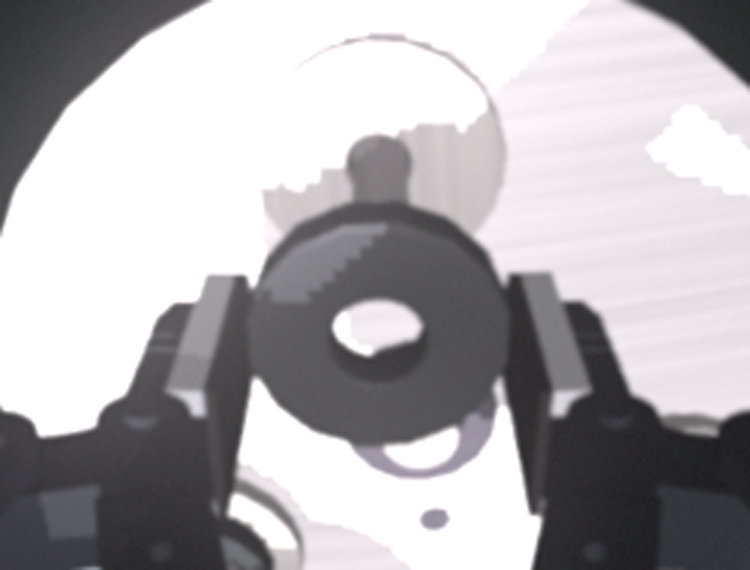

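View pics/s5.png

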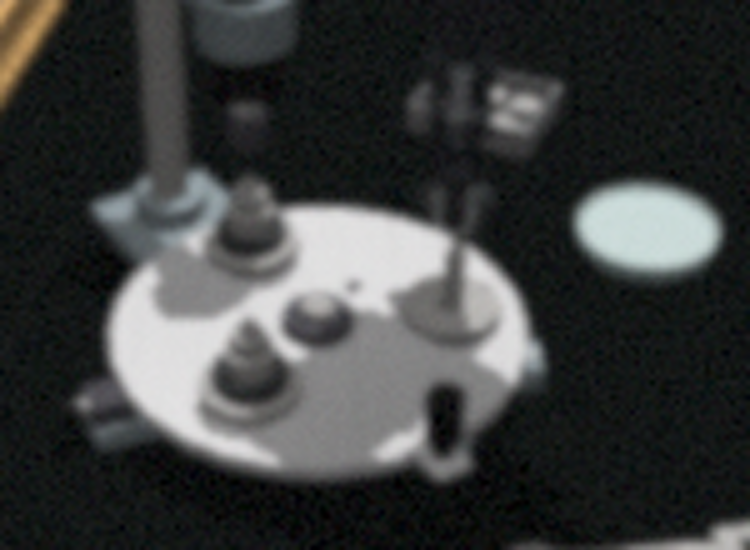

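```bash
cat >> h.py <<'E'
def seat(x,y,zs):
    for z,v in ((.100,.08),(zs+.006,.06),(zs-.005,.03)):
        g=env.movel([x,y,z],v,guard=5); s=st()
        if g: break
    return g,s["position"][2]
E
python3 - <<'E'
from h import *
g,z=seat(.4808,-.1727,.0591); print(g,z)
f=eyes.grab_frame("wrist"); save("w6",cv2.convertScaleAbs(f["frame"][170:360,150:400],alpha=1.6),3)
E
```

```text
t 20.07 p [ 0.4808 -0.1727  0.1   ] F [ 0.8  0.3 -0.6] gap 41.9
t 20.8 p [ 0.4808 -0.1727  0.0651] F [-1.2  1.3 -0.1] gap 41.7
t 21.11 p [ 0.4809 -0.1728  0.0591] F [-2.6  0.7  7.3] gap 41.7
True 0.05909119884301073
```

View pics/w6.png

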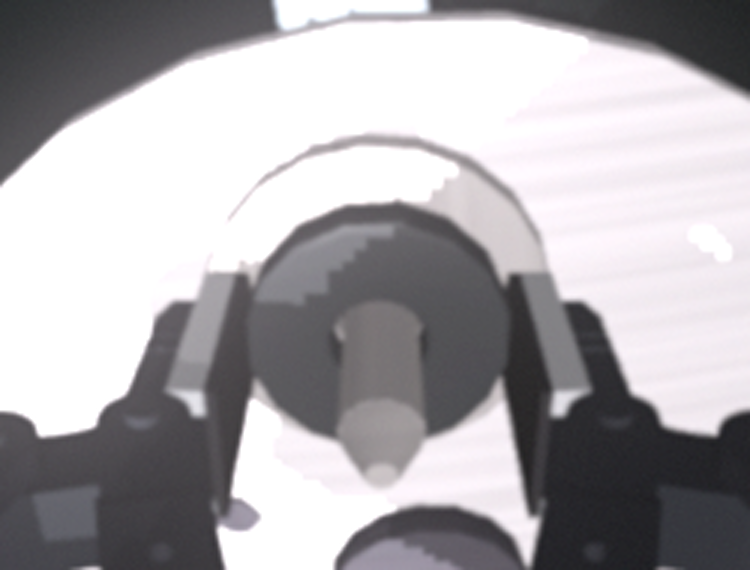

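The washer is on the stud and seated at exactly the expected height (.0591). I'll release it and go on to the bush.

Run:
```python
from h import *
env.release(); st(); env.movel([.4808,-.1727,.16],.2); env.hold(.1)
f=eyes.grab_frame("wrist"); save("w7",cv2.convertScaleAbs(f["frame"][100:330,130:420],alpha=1.4),2.6)
env.reach([.4508,.3397,.14],Q()); env.hold(.25); st()
f=eyes.grab_frame("wrist"); np.savez("wb.npz",**f); c=(.4508,.3397)
im=rw(f,c,.026); save("wb",im,1.6)
print(fitc(im,c,12,60),fitc(im,c,8,30))
```

```text
t 21.66 p [ 0.4804 -0.1725  0.0583] F [0.5 0.1 0.5] gap 84.8
t 24.57 p [0.4511 0.3393 0.14  ] F [0.4 0.3 0.1] gap 85.3
(array([0.44884, 0.34078]), np.float64(0.01542), 147, np.float64(0.17)) (array([0.45041, 0.34105]), np.float64(0.00754), 126, np.float64(0.15))
```

View pics/w7.png

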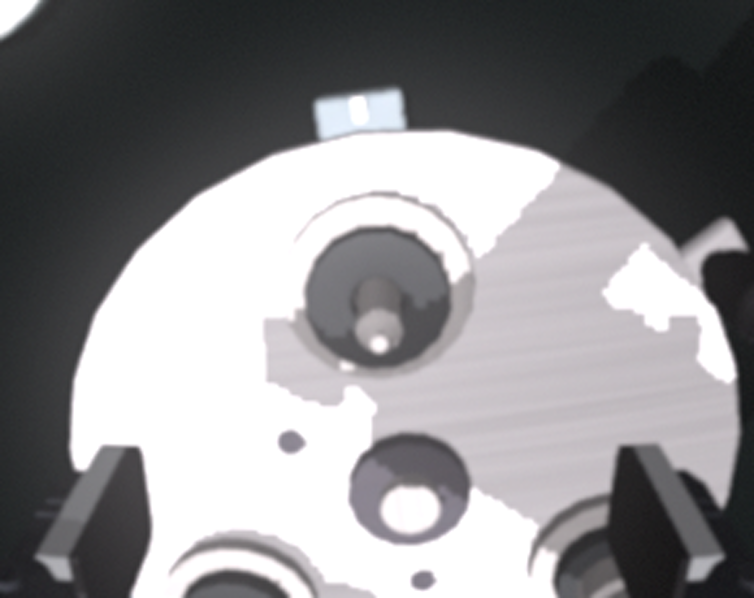

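View pics/wb.png

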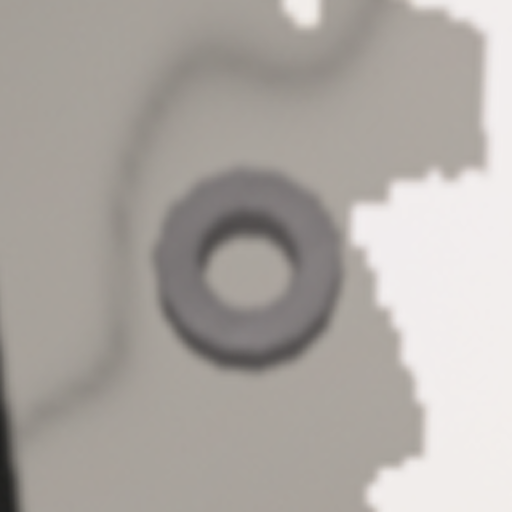

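Run:
```python
from h import *
off=pick((.4502,.3409),.0135,40)
x=.4804-off; y=-.1727; print("x",x)
env.reach([x,y,.17],Q()); env.movel([x,y,.125],.15); env.hold(.2); st()
f=eyes.grab_frame("wrist"); save("w8",cv2.convertScaleAbs(f["frame"][170:360,150:400],alpha=1.6),3)
f=eyes.grab_frame("side"); save("s8",f["frame"][130:240,220:370],5)
```

```text
False
t 25.88 p [0.4505 0.341  0.014 ] F [ 0.8 -0.2  0.6] gap 85.0
t 26.44 p [0.4504 0.341  0.0138] F [-0.7 -0.5  3.5] gap 27.1
t 27.38 p [0.4496 0.3406 0.1687] F [ 0.8  0.3 -1.4] gap 27.4
offx -0.00030093497294975124
x 0.48070093497294974
t 29.89 p [ 0.4812 -0.1729  0.126 ] F [-0.1  1.  -0.9] gap 27.1
```

View pics/w8.png

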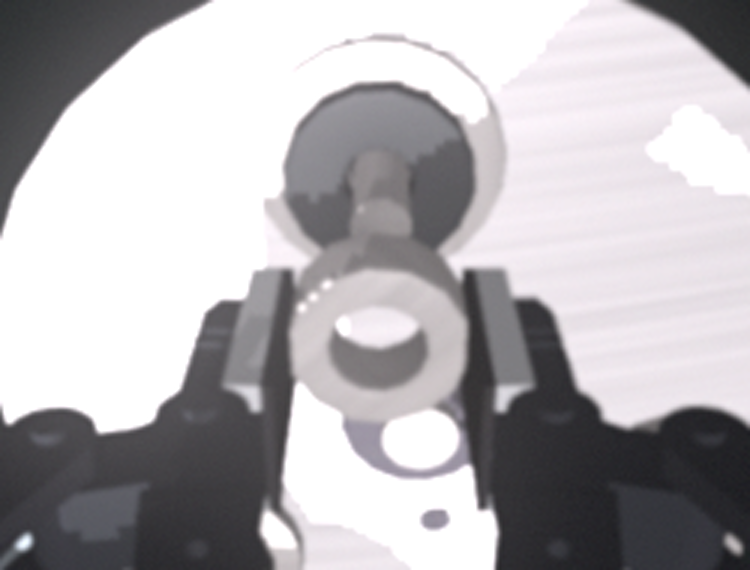

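View pics/s8.png

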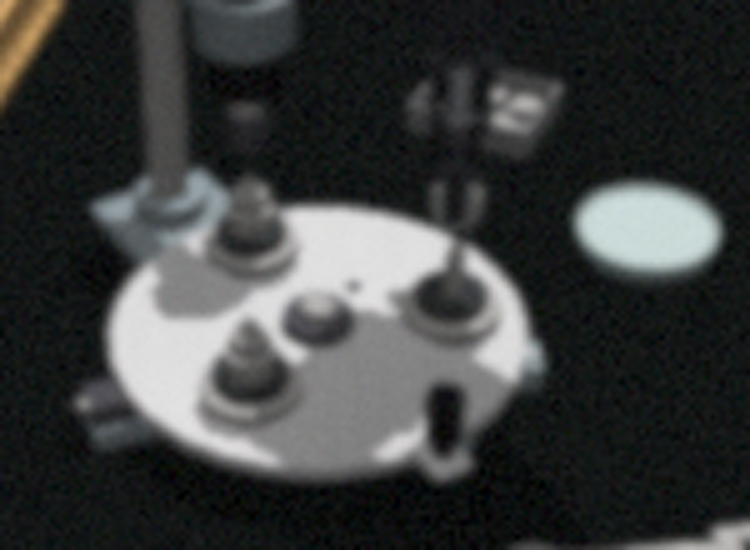

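Run:
```python
from h import *
g,z=seat(.4807,-.1727,.070); print(g,z)
if g and abs(z-.070)<.0025:
    env.release(); st(); env.movel([.4807,-.1727,.16],.2); env.hold(.15); st()
f=eyes.grab_frame("wrist"); np.savez("w9.npz",**f); save("w9",cv2.convertScaleAbs(f["frame"][100:330,130:420],alpha=1.4),2.6)
f=eyes.grab_frame("side"); save("s9",f["frame"][130:240,220:370],5)
```

```text
t 30.45 p [ 0.4807 -0.1727  0.1   ] F [ 0.2 -0.1 -0. ] gap 27.4
t 31.0 p [ 0.4807 -0.1727  0.0759] F [ 0.2 -0.2 -0.7] gap 27.3
t 31.31 p [ 0.4812 -0.173   0.0698] F [-0.8  0.7  6.3] gap 27.3
True 0.06975115434676335
t 31.91 p [ 0.4807 -0.1727  0.0692] F [ 0.1 -0.2 -0. ] gap 84.8
t 32.66 p [ 0.4801 -0.1724  0.1585] F [-0.3 -0.4 -0.5] gap 85.2
```

View pics/w9.png

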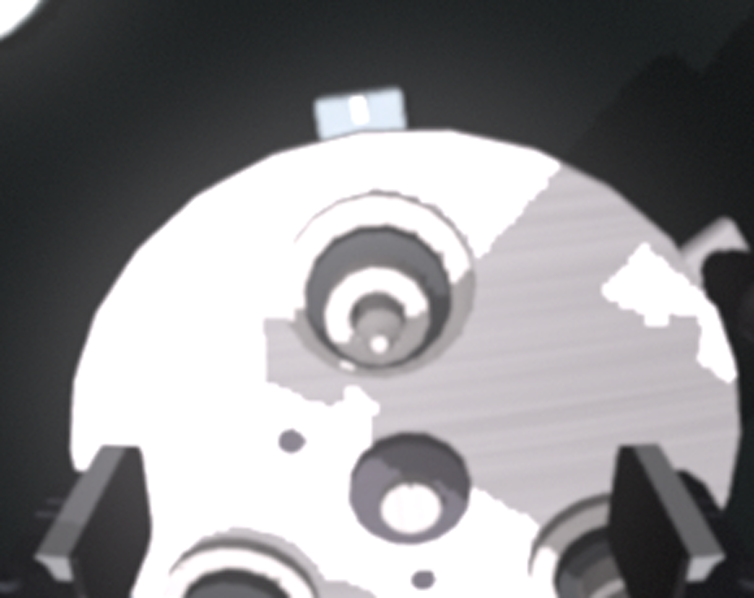

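View pics/s9.png

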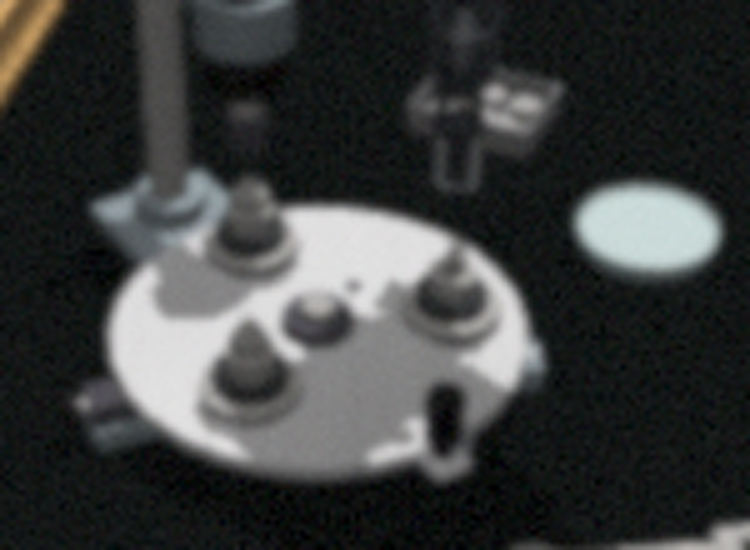

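The stack is complete: bush, washer and disc are concentric at (378,320) in the wrist crop, and the side view matches its neighbours. Next is the knob.

Run:
```python
from h import *
a0=np.deg2rad(-60)
env.reach([.4785,-.0583,.20],Q(a0)); env.hold(.25); s=st(); print(s["joints"].round(2))
f=eyes.grab_frame("wrist"); np.savez("wk.npz",**f); c=(.4785,-.0583)
im=cv2.convertScaleAbs(np.hstack([rw(f,c,.086),rw(f,c,.054)]),alpha=3,beta=5); save("wk",im,1.2)
save("wkfull",f["frame"])
for z in (.086,):print(fitc(cv2.convertScaleAbs(rw(f,c,z),alpha=3,beta=5),c,12,44))
ax=np.array([.560,-.163])
for ph in range(128,250,20):
    p=ax+.132*np.array([np.cos(np.deg2rad(ph)),np.sin(np.deg2rad(ph))]); q=kinematics.ik([*p,.052],Q(np.deg2rad(ph-188))); print(ph,p.round(3),None if q is None else np.round(q,2))
```

```text
t 34.16 p [ 0.4785 -0.0585  0.1999] F [-0.  -0.3 -0.1] gap 85.1
[-0.37  0.25  1.67 -0.    1.22 -0.89]
(array([ 0.47636, -0.05396]), np.float64(0.01179), 156, np.float64(0.51))
128 [ 0.479 -0.059] [-0.37  0.45  1.83 -0.    0.86 -0.89]
148 [ 0.448 -0.093] [-0.46  0.41  1.9  -0.    0.83 -1.33]
168 [ 0.431 -0.136] [-0.57  0.4   1.92 -0.    0.83 -1.79]
188 [ 0.429 -0.181] [-0.65  0.42  1.88 -0.    0.84 -2.22]
208 [ 0.443 -0.225] [-0.71  0.48  1.78 -0.    0.88 -2.63]
228 [ 0.472 -0.261] None
248 [ 0.511 -0.285] None
```

View pics/wk.png

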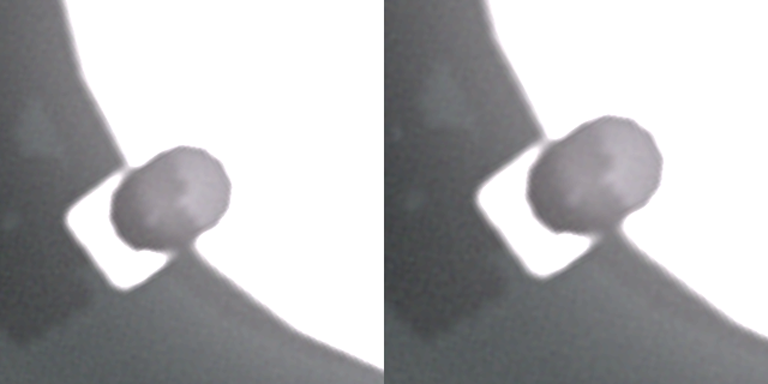

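View pics/wkfull.png

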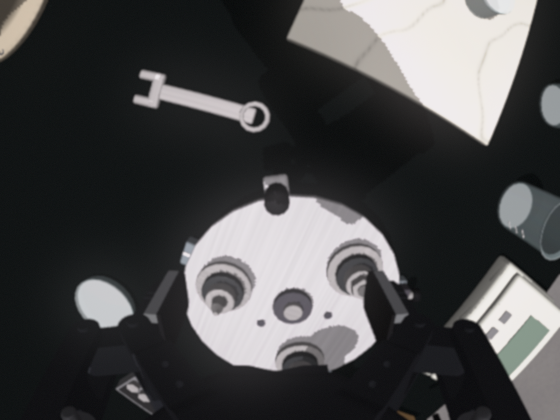

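```bash
cat > arc.py <<'E'
from h import *
ax=np.array([.560,-.163]); r=.1328; ph0=127.8
def P(ph): t=np.deg2rad(ph); return ax+r*np.array([np.cos(t),np.sin(t)])
def A(ph): return Q(np.deg2rad((ph-188)*.6-2))
E
python3 - <<'E'
from arc import *
for ph in (128,188,248): print(P(ph).round(4),np.round(kinematics.ik([*P(ph),.052],A(ph)),2))
p=P(ph0)
env.reach([*p,.12],A(ph0)); env.hold(.1); print(env.movel([*p,.052],.12,guard=8)); env.hold(.1); st()
env.close_gripper(30); s=st()
f=eyes.grab_frame("wrist"); save("wg",cv2.convertScaleAbs(f["frame"][100:380,100:450],alpha=1.6),2)
E
```

```text
[ 0.4782 -0.0584] [-0.37  0.45  1.83 -0.    0.86 -1.27]
[ 0.4285 -0.1815] [-0.65  0.42  1.88 -0.    0.84 -2.19]
[ 0.5103 -0.2861] [-0.71  0.63  1.51 -0.    1.   -2.88]
False
t 35.58 p [ 0.4792 -0.0583  0.0529] F [-0.2  1.1  0.2] gap 85.1
t 36.17 p [ 0.4788 -0.0579  0.0522] F [1.  3.4 3.5] gap 20.7
```

View pics/wg.png

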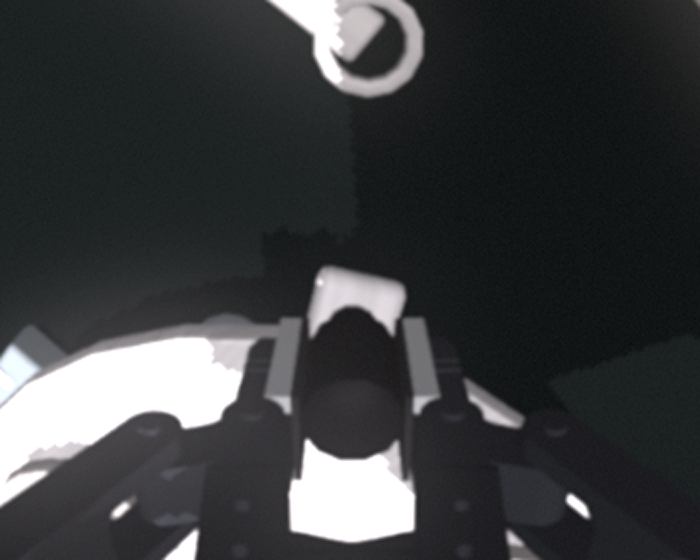

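```bash
sed -i 's/(ph-188)\*.6-2/(ph-188)*.5-8/' arc.py
python3 - <<'E'
from arc import *
print(np.round(kinematics.ik([*P(247.8),.052],A(247.8)),2))
for ph in np.arange(ph0+10,ph0+61,10):
    env.movel([*P(ph),.052],.09,frame=A(ph)); s=monitor.sense(); print(round(s["clock"],2),ph,np.hypot(*(s["position"][:2]-ax)).round(4),np.round(s["contact_force"],1))
f=eyes.grab_frame("side"); save("s10",f["frame"][130:240,220:370],5)
E
```

```text
[-0.71  0.63  1.51 -0.    1.   -2.66]
36.63 137.8 0.1328 [-8.9 -7.   7.2]
37.04 147.8 0.1327 [-0.5  0.6  4.7]
37.45 157.8 0.1326 [-1.1  1.   6.3]
37.86 167.8 0.1325 [-1.1 -0.3  6. ]
38.27 177.8 0.1323 [ 0.  -0.8  4.9]
38.67 187.8 0.1321 [ 2.8 -0.2  5.1]
```

View pics/s10.png

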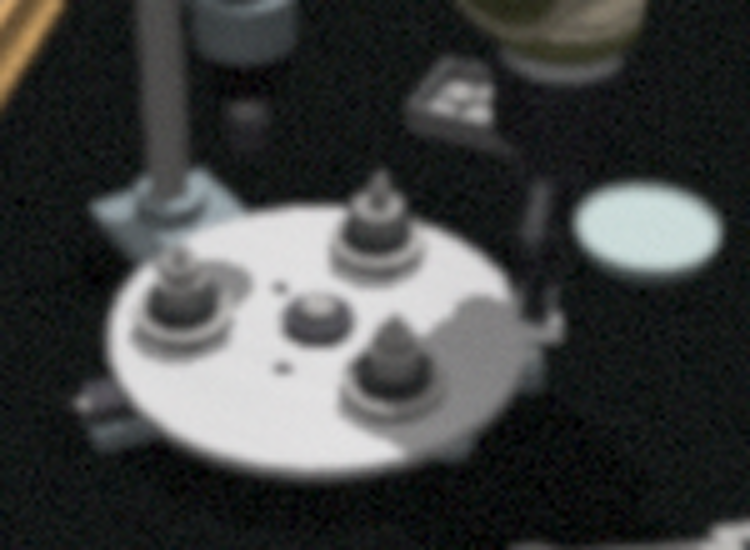

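The dial is half turned with low forces, and the stack is intact at (378,230). I'll do the second half now.

Run:
```python
from arc import *
for ph in np.arange(ph0+70,ph0+121,10):
    env.movel([*P(ph),.052],.09,frame=A(ph)); s=monitor.sense(); print(round(s["clock"],2),ph,np.hypot(*(s["position"][:2]-ax)).round(4),np.round(s["contact_force"],1))
env.hold(.3); st()
f=eyes.grab_frame("side"); save("s11",f["frame"][130:240,220:370],5)
env.release(); env.hold(.3); st()
p=P(ph0+120)
env.movel([*p,.11],.12); st()
f=eyes.grab_frame("side"); save("s12",f["frame"][130:240,220:370],5)
```

```text
39.13 197.8 0.1319 [4.8 1.3 4.7]
39.54 207.8 0.1317 [6.4 2.6 6. ]
39.95 217.8 0.1315 [5.1 4.  5.2]
40.36 227.8 0.1313 [3.7 4.9 6.5]
40.77 237.8 0.131 [4.1 6.2 8.1]
41.17 247.8 0.1308 [-0.2  8.   9.1]
t 41.48 p [ 0.51   -0.2839  0.0522] F [-0.3  7.1  9.6] gap 20.5
t 42.47 p [ 0.5098 -0.2859  0.052 ] F [-0.1  0.1 -0.3] gap 84.6
t 43.1 p [ 0.5095 -0.2857  0.1093] F [-0.  -0.5 -0.6] gap 84.7
```

View pics/s11.png

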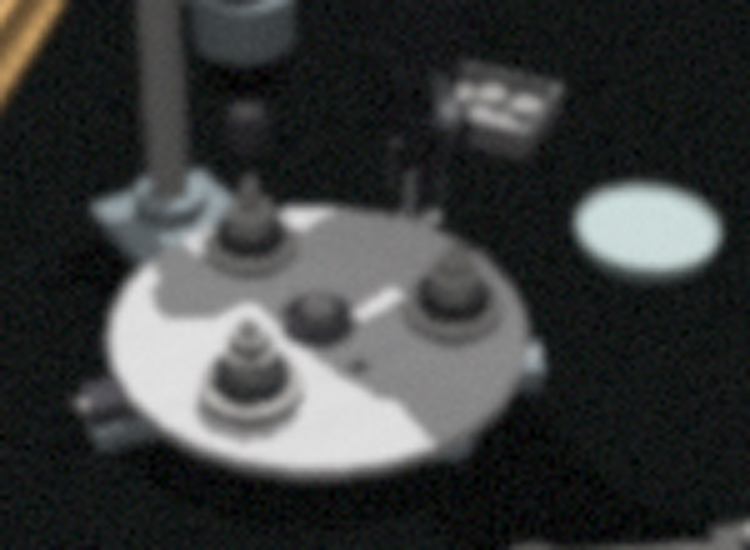

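View pics/s12.png

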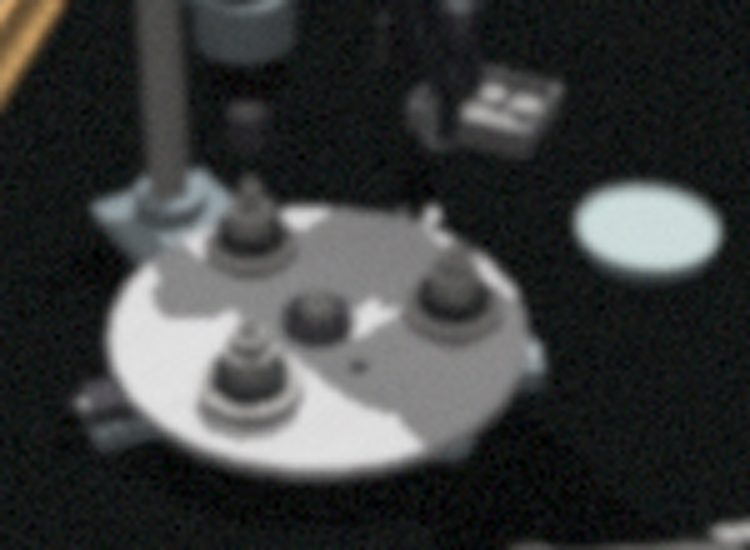

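Run:
```python
from arc import *
env.movel([.45,-.22,.22],.2)
env.reach([.482,-.165,.22],Q()); env.hold(.4); st()
f=eyes.grab_frame("wrist"); np.savez("wend.npz",**f); save("wend",f["frame"][100:380,130:430],2)
g=eyes.grab_frame("scene"); save("scend",g["frame"][150:310,150:440],2.7)
```

```text
t 44.97 p [ 0.4819 -0.1653  0.22  ] F [-0.4 -1.  -0.1] gap 84.8
```

View pics/wend.png

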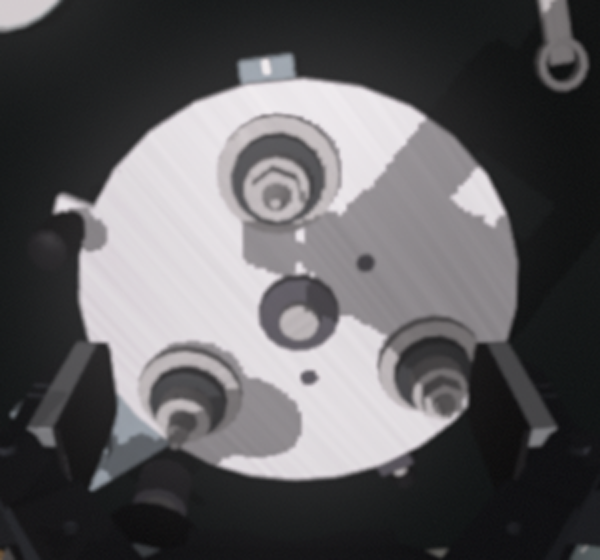

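View pics/scend.png

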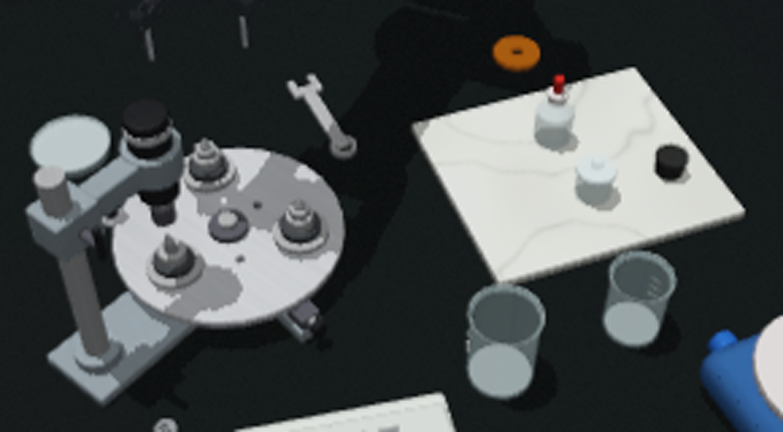

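Run:
```python
from arc import *
f=np.load("wend.npz"); c=(.4797,-.1729); p,r,n,e=fitc(rw(f,c,.058),c,12,120); print(p,r,n,e, "angle",np.degrees(np.arctan2(*(p-ax)[::-1]))%360, "stud0",np.degrees(np.arctan2(-.1727+.163,.4802-.56))%360)
# small plate holes / image comparison with start for finished stacks
a=np.load("wstud.npz")
for n,c in [("start",a),("end",f)]:
    q=(.560+.08*np.cos(np.deg2rad(306.9)),-.163+.08*np.sin(np.deg2rad(306.9))); print(n,q,fitc(rw(c,q,.058),q,12,120))
env.reach([.40,-.05,.30],Q()); env.hold(.3); st(); job.hand_in(); print(monitor.sense()["clock"])
```

```text
[ 0.47958 -0.17211] 0.03028 86 0.1 angle 186.4629308148487 stud0 186.93052440201694
start (np.float64(0.6080336180260708), np.float64(-0.22697477267896726)) (array([ 0.60594, -0.22609]), np.float64(0.02862), 80, np.float64(0.35))
end (np.float64(0.6080336180260708), np.float64(-0.22697477267896726)) (array([ 0.6103 , -0.22491]), np.float64(0.03178), 65, np.float64(0.21))
t 46.06 p [ 0.4002 -0.0505  0.2994] F [ 0.9  0.5 -0.4] gap 84.4
the job is handed in; nothing more can be done
the job is handed in; nothing more can be done
```

I built the specimen on the empty stud, turned the dial one station anticlockwise and handed the job in at about 46 s of the 72 s allowed. The hand-in reports no verdict, so the result rests on my own checks.

**Stacking:** the disc, washer and bush went on in that order. I lowered each one until it touched. The washer stopped 0 mm and the bush 0.2 mm from the height I worked out beforehand. The disc stopped at 0.0478 m, which fits its grip height within about 1 mm. The wrist view showed all three concentric on the stud.

**Dial:** I gripped the black knob and followed the 120° arc with low forces (about 14 N at most). After I let go, a finished stack stood at the loading place, 0.5° from where the empty stud had been. That is within the 0.065 rad (3.7°) limit.

**Last views:** the new stack was under the driver. The spanner and the other things on the tile appeared unmoved, and the gripper was open and clear of everything.

**Checks that disagreed:**
- My last circle fit on the new disc under the driver was poor. It gave a radius of 31.8 mm instead of 30 mm and a centre about 3 mm off, probably because the disc is seen at a slant and partly hidden there. I relied on the loading-place fit and the side view instead.
- The wrist camera also makes things look slightly too small, which suggests a calibration error of about 3 mm along its axis. The parts still threaded with low side forces.

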